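Stamp the foot of the tall storage jar and hold it up

ROBOT

A 6-joint arm with a two-finger parallel gripper is mounted at the origin on the work surface. World frame = base frame: x ahead of the robot, y to its left, z up, the work surface at z = 0. Lengths are in m, angles in degrees, forces in N, time in s.
With the tool pointing down it reaches from about 0.4 to 0.825 m from the base axis. Payload 7 kg.
Tool frame: the origin (TCP) lies between the finger pads; the fingertips stand 11 mm ahead of it and the grasp point (between the pads) lies 8 mm behind it (r.tcp_to_tips is the distance from the TCP to the fingertips, in m); x points along the fingers, y is the direction in which the jaws open and shut, and the axes are right-handed (so a half turn about x gives the same grasp; the last joint's range is limited). The gripper opens to 88 mm and grips with 3 to 60 N. Pads are 19 mm wide; open, the fingers measure 130 mm over their backs; the gripper's body (78 mm by 193 mm) begins 47 mm behind the grasp point.
Start: joints at [92.08, 20.546, 0.682, 0, -70.136, -16.507], TCP at [0.168, 0.654, 0.208] pointing down, gripper open.
Joint ranges: [-176.03, 176.03], [-82.01, 121.73], [-58.28, 71.71], [-173.87, 95.51], [-174.79, -0.11], [-173.66, 173.66]. Speed limits (degrees/s): [136.94, 136.94, 172.46, 180, 180, 180].

INTERFACE

Orientations are given as [roll, pitch, yaw] about the fixed x, y, z axes, in that order (R = Rz(yaw) Ry(pitch) Rx(roll)).
In Python, from plant import r gives the robot as it stands.
- The arm moves only by the tool arm_command, never from a script. Its argument "plan" is a list of rows, each an object of numbers: "dx", "dy", "dz": the shift along the tool's x, y, z each as a share of 0.02 m, from -1 to 1; "wx", "wy", "wz": the turn, a rotation vector about the tool's x, y, z each as a share of 0.08 rad, from -1 to 1. In form: [{"dx": .., "dy": .., "dz": .., "wx": .., "wy": .., "wz": ..}, ...]. A call has 1 to 20 rows; each row shifts and turns the pose as measured when the row begins, along the tool's axes as they then stand; what a row does not reach is not made up. A row lasts 1/12 s, in which the tool goes at most 41.7 mm and 7.16 degrees, less where a joint would pass 70% of its speed; a pose out of reach is approached as far as the arm can. A call with a number of a shift or a turn outside -1 to 1 is refused whole. A call with a gripper value outside its range is refused whole. "fingers" is the closure, from -1 (fully open) to 1 (shut), so that 0 is half open, set as the call begins (left out, the last holds). The fingers move at their own pace and stop on an object; "force" is the grip in N (left out, the last holds). Time passes only in rows, so rows that do not move let the fingers close. It gives the time, the measured TCP pose, the force and the opening at its end, in the units of the state.
- r.get_state(): the state, without advancing time (a new reading comes with each control period).
- r.capture(name): name is "scene" or "top" or "wrist"; returns (picture, depth): 400x640x3 uint8, red, green, blue; 400x640 float32, m along the optical axis (not along the pixel's ray), 0 where there is no reading.
- r.camera_model(name): a dict with "vertical_fov" (degrees; the focal length in pixels is half the picture's height over the tangent of half this angle, whatever the lens; pixels are square), "cx", "cy" (the principal point, pixels), "R" (3x3) and "t" (3): a world point X has camera coordinates R X + t. Camera axes: x right, y down, z forward; pixel columns grow to the right and rows downward; lengths in m; the calibration is good to about 2 mm. A picture is of the moment at which its call begins: read the wrist's pose just before it. camera_model takes no time and is no camera call; for the wrist camera it gives the pose at the moment of the call.
- r.close_job(): hands the job in, once; it reports no verdict.
Trained networks look in the newest picture that a camera, given by its name, has taken for a name from the list of things; names that differ only in an ending like _2 or _b are one class to them, and where a whole thing is asked for, a point or a joint stands for the part that bears it (a point fixed in the world has none). Each returns a list of dicts, best first, with "score" (0 to 1); they miss things now and then, are a little off and sometimes report something else, mostly with a low value. They report only what shows in the picture. A call takes as long as a camera call.
- r.cut_out(camera, query): "mask" (400x640 bool, what is visible of it) and "bbox" ([left, top, width, height] in pixels, round what is visible of it).
- r.spot_point(camera, query): "centre" ([column, row] in pixels: a listed point, or the origin of a listed thing).
The state is a dict: "time_s": time; "joints": joint angles; "qd": joint speeds; "joint_torque": joint torques, N m; "tcp_pos": TCP position; "eef_rot": TCP orientation; "contact_force": force on the tool from outside, world axes, zero at the start; "moment": the same for the moment, N m; "gripper_width": finger opening in m.
Only numpy, scipy, OpenCV 4.12 (cv2) and the standard library are available. Lean on these libraries where they do the work, as an engineer would, in place of code of your own. Each camera call takes 0.05 s, during which the arm holds its last target.

TASK

Take the tallest of the four glass jars out of its slot in the wooden crate, set its foot upright on the middle of the stamper's round sprung plate and press gently until the plate is fully down, keeping it down for about a second so that the date is stamped under the jar. Then lift the jar straight up and finish while still holding it in the gripper above the stamper, level and still, its foot about 20 cm above the marble, because the ink is wet and it must not be put down. Leave everything else where it stands.

Things in the scene. Friction and masses are not known exactly. Their poses are not given: they have to be found in the camera images.
- jar_tall: The tallest jar, round, amber glass, empty, with a cork stopper: straight side 54 mm in diameter from the foot to 100 mm up, then a narrower neck and stopper up to 120 mm in all. Mass 0.22 to 0.45 kg. Origin: centre of its foot; z up along its axis. It starts upright in any one of the crate's four slots.
- crate: Fixed low wooden crate, 98 mm (its x) by 350 mm (its y), rim 44 mm high, at one side of the robot's middle line, the stamper at the other. Origin: centre of its underside. Four 70 mm square slots at y = -126, -42, 42, 126 mm, floor 8 mm above the marble; one jar in each, within 3 mm of its middle. Jar sides are 23 mm or more apart along y; above the rim fingers closing along its x have free room.
- stamper: Stamper, fixed to the slab: a white square housing 130 x 130 mm, 50 mm high, with a round steel plate on its top. Origin: centre of its underside, on the marble; z up.
- plate_top (a point): Centre of the top face of the stamper's round steel plate (72 mm in diameter), over the middle of the housing; it moves with the plate: 66 mm above the marble when up, 56 mm when fully down.
- plate (a joint): Travel of the sprung plate in m: 0 up, 0.010 fully down (a firm stop). It goes straight down; the spring takes about 3 N to start it and about 9 N to bring it fully down, and lifts it again.
- jar_wide: Bystander: wide clear glass jar with cork stopper, 62 mm in diameter, 88 mm tall, in the crate. Origin: centre of its foot.
- jar_small: Bystander: small amber glass jar with cork stopper, 50 mm in diameter, 80 mm tall, in the crate. Origin: centre of its foot.
- jar_mid: Bystander: clear glass jar with cork stopper, 60 mm in diameter, 90 mm tall, in the crate. Origin: centre of its foot.
- pot: Bystander: white ceramic sugar pot with hinged lid, 92 mm in diameter, about 97 mm tall. Origin: centre of its underside.
- whisk: Bystander: stainless steel whisk lying on the marble, 260 mm long, 55 mm high. Origin: under the middle of its length.
- shaker: Bystander: small steel salt shaker, 42 mm in diameter, 78 mm tall, just beyond the stamper. Origin: centre of its underside.
- cup: Bystander: small white handleless cup, 62 mm in diameter, 55 mm tall, on the robot's side of the stamper. Origin: centre of its underside.
- spoon: Bystander: small wooden spoon, 180 mm long and 20 mm high, lying on the marble along the crate on its robot side. Origin: under the middle of its length.

How it is judged (in metres and radians):
On the way, in this order (a step that is already met when the one before it is completed fails the run):
1. the tall jar is held by the gripper, lifted out of its slot (height (world z) of jar_tall above 0.055 m and contact force between jar_tall and the fingers above 1 N and contact force between jar_tall and crate below 0.05 N), for 0.1 s.
2. the held tall jar, upright on the middle of the plate, presses it fully down for half a second (value of joint plate above 0.0085 m and horizontal distance between jar_tall and plate_top below 0.012 m and angle between jar_tall's own z axis and vertical below 0.12 rad and contact force between jar_tall and stamper above 3 N and contact force between jar_tall and the fingers above 1 N), for 0.5 s.
At the end, for the whole second after the job is handed in: The tall jar is held by the fingers alone over the stamper (its axis within 50 mm of the plate's centre), its foot 150 to 260 mm above the marble, within 0.09 rad of upright and still (under 0.02 m/s and 0.15 rad/s); the plate is up again, and no bystander has moved 30 mm (height (world z) of jar_tall between 0.15 and 0.26 m and horizontal distance between jar_tall and plate_top below 0.05 m and angle between jar_tall's own z axis and vertical below 0.09 rad and linear speed of jar_tall below 0.02 m/s and angular speed of jar_tall below 0.15 rad/s and contact force between jar_tall and the fingers above 1 N and contact force between jar_tall and stamper below 0.05 N and contact force between jar_tall and crate below 0.05 N and value of joint plate below 0.002 m and distance of each of jar_wide, jar_small, jar_mid, pot, whisk, shaker, cup, spoon from where it was at the start of the episode below 0.03 m); the arm keeps its last pose, push and grip.
It fails at once if a bystander is moved by more than 30 mm (distance of any of jar_wide, jar_small, jar_mid, pot, whisk, shaker, cup, spoon from where it was at the start of the episode above 0.03 m).
It fails at once if the jar is slammed or pushed too hard on the stamper (over 60 N) (contact force between jar_tall and stamper above 60 N).
It also fails if it takes over 48 s, if anything falls off the work surface, if the arm or the gripper's body presses on something with over 40 N, if the wrist force passes 120 N, or if a joint passes its speed limit or range.

## Working session

There is one attempt and no reset: what is moved stays moved. The work goes in short steps, Python scripts to look and compute and a tool call to move; the robot and the scene stay as the last step left them, time stands still between calls to the robot, and variables do not carry over. Pictures are saved under pics/ and viewed, and the job is handed in when it is done.

Besides the shell and the picture viewer there is one more tool, called after "Request:" as name(argument=value, ...), one argument or row to a line, values as JSON. arm_command: Moves the arm, as the interface text tells. Shift numbers are shares of 0.02 m and turn numbers shares of 0.08 rad, none past 1 either way. Its arguments: {"type":"object","properties":{"plan":{"type":"array","items":{"type":"object","properties":{"dx":{"type":"number"},"dy":{"type":"number"},"dz":{"type":"number"},"wx":{"type":"number"},"wy":{"type":"number"},"wz":{"type":"number"}}}},"fingers":{"type":"number"},"force":{"type":"number"}},"required":["plan"]}

```bash
ls; mkdir -p pics; cat > h.py <<'E'
import numpy as np, cv2
from plant import r
def save(name,fn):
    p,d=r.capture(name); cv2.imwrite('pics/'+fn,p[:,:,::-1]); return p,d
def K(name):
    m=r.camera_model(name); f=200/np.tan(np.radians(m['vertical_fov'])/2)
    return f,m['cx'],m['cy'],np.array(m['R']),np.array(m['t']),m
def world(name,d,mask=None,km=None):
    f,cx,cy,R,t,_=km or K(name)
    v,u=np.mgrid[0:400,0:640]
    ok=d>0
    if mask is not None: ok&=mask
    z=d[ok]; P=np.c_[(u[ok]-cx)/f*z,(v[ok]-cy)/f*z,z]
    return (P-t)@R
def ray(name,uv,zw):
    f,cx,cy,R,t,_=K(name)
    c=-R.T@t; dr=R.T@np.array([(uv[0]-cx)/f,(uv[1]-cy)/f,1]); return c+dr*(zw-c[2])/dr[2]
E
python3 - <<'E'
from h import *
np.set_printoptions(precision=4,suppress=True)
for n in ('top','scene'):
    p,d=save(n,n+'0.png')
    print(n,r.camera_model(n))
    for q in ('jar_tall','crate','stamper','plate_top','jar_mid','jar_wide','jar_small'):
        for o in r.cut_out(n,q)[:2]:
            w=world(n,d,o['mask'])
            print(q,round(o['score'],2),o['bbox'],w.min(0),w.max(0),np.median(w,0) if len(w) else '')
        for o in r.spot_point(n,q)[:2]: print('   pt',round(o['score'],2),o['centre'])
print(r.get_state())
E
```

```text
pics
top {'vertical_fov': 46.263731543231295, 'cx': 310.8852506936897, 'cy': 199.3081774494606, 'R': array([[ 0.0256, -0.9997,  0.0005],
       [-0.9711, -0.025 , -0.2375],
       [ 0.2374,  0.0056, -0.9714]]), 't': array([-0.0174,  0.5884,  0.9456])}
jar_tall 0.61 [404.4, 234.3, 35.3, 32.6] [ 0.454  -0.2909  0.0061] [ 0.5126 -0.2157  0.1329] [ 0.4753 -0.2335  0.1231]
   pt 0.63 [415.3, 252.1]
crate 0.93 [320.3, 230.6, 165.8, 48.8] [ 0.4238 -0.3947 -0.0031] [ 0.5356 -0.0277  0.0966] [ 0.4648 -0.1945  0.0433]
crate 0.36 [298.4, 129.1, 106.7, 12.2] [ 0.7415 -0.2202 -0.0047] [0.7886 0.0405 0.0475] [ 0.7643 -0.121   0.0182]
   pt 0.87 [399.4, 255.8]
stamper 0.86 [180.9, 208.2, 66.2, 66.9] [ 0.4286  0.1341 -0.0026] [0.5795 0.2936 0.0732] [0.5001 0.2042 0.0513]
plate_top 0.74 [196.0, 220.8, 28.9, 30.1] [0.4686 0.1726 0.048 ] [0.5412 0.2445 0.0732] [0.5039 0.2072 0.0668]
   pt 0.59 [213.7, 235.5]
jar_mid 0.58 [326.8, 238.3, 29.9, 30.5] [ 0.4458 -0.1024  0.0239] [ 0.51   -0.0454  0.1038] [ 0.4706 -0.0725  0.0965]
jar_mid 0.33 [404.3, 234.7, 36.6, 32.2] [ 0.454  -0.2632  0.0125] [ 0.5194 -0.2
[... 1885 characters left out ...]
[0.5059 0.0121 0.1012] [ 0.4899 -0.087   0.0754]
   pt 0.57 [185.1, 267.8]
jar_small 0.88 [230.7, 201.2, 22.9, 34.8] [ 0.3863 -0.1985  0.0012] [ 0.5047 -0.0977  0.0914] [ 0.4909 -0.1687  0.0667]
   pt 0.55 [245.1, 231.1]
{'time_s': 1.5, 'joints': array([ 92.0811,  20.5474,   0.682 ,  -0.0004, -70.1363, -16.5051]), 'qd': array([-0.0255,  0.0062, -0.0278, -0.0598, -0.0921, -0.0834]), 'joint_torque': array([  0.0009, -58.2375,  29.329 ,   7.0025,   0.0123,  -0.    ]), 'tcp_pos': array([0.1682, 0.6537, 0.2083]), 'eef_rot': array([  94.1626,   89.9982, -100.2615]), 'contact_force': array([ 0.3078, -0.586 ,  0.6865]), 'moment': array([0.015 , 0.0765, 0.0208]), 'gripper_width': 0.08762902728960754}
```

```bash
python3 - <<'E'
import cv2
a=cv2.imread('pics/top0.png');cv2.imwrite('pics/top0c.png',cv2.resize(a[100:320,140:520],None,fx=2.1,fy=2.1,interpolation=cv2.INTER_CUBIC))
a=cv2.imread('pics/scene0.png');cv2.imwrite('pics/scene0c.png',cv2.resize(a[90:320,120:440],None,fx=2.4,fy=2.4,interpolation=cv2.INTER_CUBIC))
E
```

```text
(no output)
```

View pics/top0c.png

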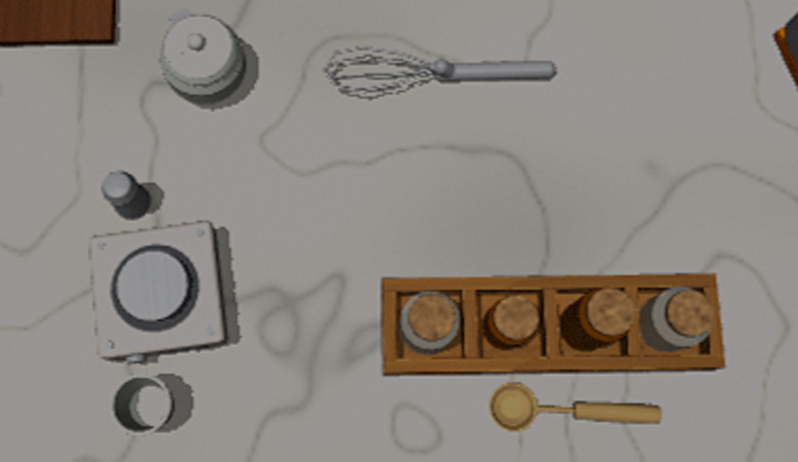

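View pics/scene0c.png

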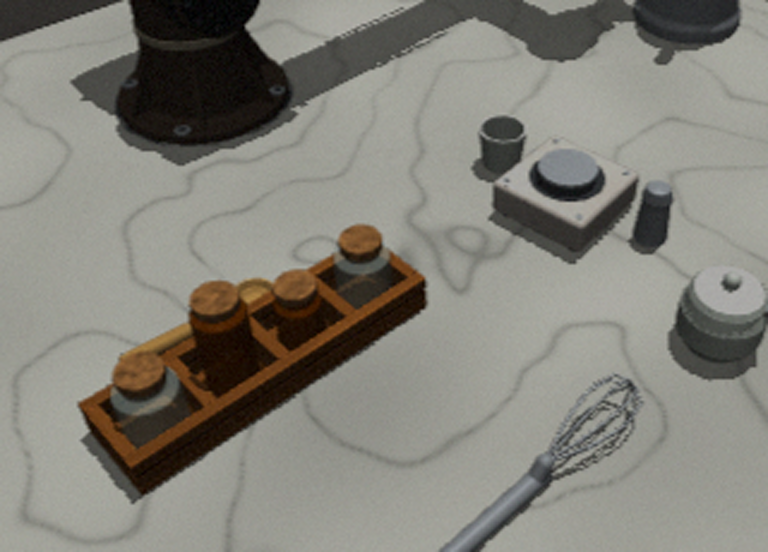

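Tall jar: third slot from the left, with its amber body and cork at about (608,315) in the top crop. Plate is at (153,285). The crate is nearly aligned with the world axes. Next I'll get accurate centres.

```bash
cat > meas.py <<'E'
from h import *
np.set_printoptions(precision=4,suppress=True)
def circ(xy):
    (c,rad)=cv2.minEnclosingCircle(np.float32(xy*1000)); return np.array(c)/1000,rad
def meas(n):
    p,d=r.capture(n); w=world(n,d)
    def sel(cx,cy,rr,z0,z1): 
        m=(np.hypot(w[:,0]-cx,w[:,1]-cy)<rr)&(w[:,2]>z0)&(w[:,2]<z1); return w[m]
    a=sel(.475,-.235,.035,.118,.14); 
    if len(a)>5: print(n,'jar top',len(a),a.mean(0),(a.min(0)+a.max(0))/2,circ(a[:,:2]))
    a=sel(.505,.205,.05,.060,.075); 
    if len(a)>5: print(n,'plate',len(a),a.mean(0),(a.min(0)+a.max(0))/2,circ(a[:,:2]))
    m=(abs(w[:,0]-.5)<.09)&(abs(w[:,1]-.205)<.09)&(w[:,2]>.043)&(w[:,2]<.072)
    if m.sum()>50: print(n,'stamper',cv2.minAreaRect(np.float32(w[m][:,:2]*1000)))
    m=(abs(w[:,0]-.48)<.075)&(abs(w[:,1]+.2)<.2)&(w[:,2]>.036)&(w[:,2]<.05)
    if m.sum()>50: print(n,'crate',cv2.minAreaRect(np.float32(w[m][:,:2]*1000)), w[m][:,2].mean())
E
python3 - <<'E'
from meas import *
meas('top'); meas('scene')
print(r.camera_model('wrist'))
from scipy.spatial.transform import Rotation as Ro
s=r.get_state(); print(Ro.from_euler('xyz',s['eef_rot'],degrees=True).as_matrix())
E
```

```text
top jar top 427 [ 0.4803 -0.2423  0.1283] [ 0.4809 -0.2426  0.126 ] (array([ 0.4807, -0.243 ]), 23.01543426513672)
top plate 873 [0.5038 0.2077 0.0668] [0.5039 0.2082 0.0668] (array([0.5046, 0.2079]), 36.2783203125)
top stamper ((503.8958740234375, 208.07901000976562), (185.2803497314453, 130.41555786132812), 9.768442153930664)
top crate ((479.77978515625, -203.0289764404297), (98.73560333251953, 350.5711669921875), 2.2538561820983887) 0.04432010365596996
scene jar top 297 [ 0.4845 -0.2466  0.1268] [ 0.4813 -0.2453  0.1247] (array([ 0.4811, -0.2449]), 24.093114852905273)
scene plate 328 [0.5062 0.2039 0.0659] [0.5053 0.2052 0.0653] (array([0.5048, 0.2067]), 37.46342086791992)
scene stamper ((490.82586669921875, 201.3663787841797), (161.09190368652344, 132.67059326171875), 11.184885025024414)
scene crate ((479.76483154296875, -204.2744140625), (101.25225830078125, 351.12115478515625), 2.3809077739715576) 0.043077797386654765
{'vertical_fov': 64.93922880844116, 'cx': 315.6030044236293, 'cy': 199.63171502101932, 'R': array([[-0.2493, -0.9684,  0.    ],
       [-0.9367,  0.2412,  0.2539],
       [-0.2458,  0.0633, -0.9672]]), 't': array([ 0.675 , -0.0319,  0.3887])}
[[ 0.     -0.2492 -0.9685]
 [-0.     -0.9685  0.2492]
 [-1.      0.     -0.    ]]
```

Request:
arm_command(
  plan=[
    {"dy":0.3,"dz":-0.5},
    {"dy":0.65,"dz":-1},
    {"dy":0.65,"dz":-1},
    {"dy":0.65,"dz":-1},
    {"dy":0.65,"dz":-1},
    {"dy":0.65,"dz":-1},
    {"dy":0.65,"dz":-1},
    {"dy":0.65,"dz":-1},
    {"dy":0.65,"dz":-1},
    {"dy":0.65,"dz":-1},
    {"dy":0.65,"dz":-1},
    {"dy":0.65,"dz":-1},
    {"dy":0.65,"dz":-1},
    {"dy":0.65,"dz":-1},
    {"dy":0.65,"dz":-1},
    {"dy":0.65,"dz":-1},
    {"dy":0.65,"dz":-1},
    {"dy":0.65,"dz":-1},
    {"dy":0.65,"dz":-1},
    {"dy":0.65,"dz":-1},
  ],
  fingers=-1,
)

```text
schema error: expected keys dx, dy, dz, wx, wy, wz
```

Request:
arm_command(
  plan=[
    {"wx":0.5},
    {"wx":1},
    {"wx":1},
    {"wx":1},
    {"wx":1},
    {"wx":1},
    {"wx":1},
    {"wx":1},
    {"wx":1},
    {"wx":1},
    {"wx":1},
    {"wx":1},
    {"wx":1},
    {"wx":1},
    {"wx":1},
    {"wx":1},
    {"wx":0.5},
    {},
  ],
)

```text
schema error: expected keys dx, dy, dz, wx, wy, wz
```

Request:
arm_command(
  plan=[
    {"dx":0,"dy":0.3,"dz":-0.5,"wx":0,"wy":0,"wz":0},
    {"dx":0,"dy":0.65,"dz":-1,"wx":0,"wy":0,"wz":0},
    {"dx":0,"dy":0.65,"dz":-1,"wx":0,"wy":0,"wz":0},
    {"dx":0,"dy":0.65,"dz":-1,"wx":0,"wy":0,"wz":0},
    {"dx":0,"dy":0.65,"dz":-1,"wx":0,"wy":0,"wz":0},
    {"dx":0,"dy":0.65,"dz":-1,"wx":0,"wy":0,"wz":0},
    {"dx":0,"dy":0.65,"dz":-1,"wx":0,"wy":0,"wz":0},
    {"dx":0,"dy":0.65,"dz":-1,"wx":0,"wy":0,"wz":0},
    {"dx":0,"dy":0.65,"dz":-1,"wx":0,"wy":0,"wz":0},
    {"dx":0,"dy":0.65,"dz":-1,"wx":0,"wy":0,"wz":0},
    {"dx":0,"dy":0.65,"dz":-1,"wx":0,"wy":0,"wz":0},
    {"dx":0,"dy":0.65,"dz":-1,"wx":0,"wy":0,"wz":0},
    {"dx":0,"dy":0.65,"dz":-1,"wx":0,"wy":0,"wz":0},
    {"dx":0,"dy":0.65,"dz":-1,"wx":0,"wy":0,"wz":0},
    {"dx":0,"dy":0.65,"dz":-1,"wx":0,"wy":0,"wz":0},
    {"dx":0,"dy":0.65,"dz":-1,"wx":0,"wy":0,"wz":0},
    {"dx":0,"dy":0.65,"dz":-1,"wx":0,"wy":0,"wz":0},
    {"dx":0,"dy":0.65,"dz":-1,"wx":0,"wy":0,"wz":0},
    {"dx":0,"dy":0.65,"dz":-1,"wx":0,"wy":0,"wz":0},
    {"dx":0,"dy":0.65,"dz":-1,"wx":0,"wy":0,"wz":0},
  ],
  fingers=-1,
)

```text
time_s: 3.27
tcp_pos: [0.497, 0.2894, 0.21]
eef_rot: [-116.5, 89.8, 49.4]
contact_force: [0.1, 1.6, -0.0]
gripper_width: 0.0878
```

Request:
arm_command(
  plan=[
    {"dx":0,"dy":0,"dz":0,"wx":0.5,"wy":0,"wz":0},
    {"dx":0,"dy":0,"dz":0,"wx":1,"wy":0,"wz":0},
    {"dx":0,"dy":0,"dz":0,"wx":1,"wy":0,"wz":0},
    {"dx":0,"dy":0,"dz":0,"wx":1,"wy":0,"wz":0},
    {"dx":0,"dy":0,"dz":0,"wx":1,"wy":0,"wz":0},
    {"dx":0,"dy":0,"dz":0,"wx":1,"wy":0,"wz":0},
    {"dx":0,"dy":0,"dz":0,"wx":1,"wy":0,"wz":0},
    {"dx":0,"dy":0,"dz":0,"wx":1,"wy":0,"wz":0},
    {"dx":0,"dy":0,"dz":0,"wx":1,"wy":0,"wz":0},
    {"dx":0,"dy":0,"dz":0,"wx":1,"wy":0,"wz":0},
    {"dx":0,"dy":0,"dz":0,"wx":1,"wy":0,"wz":0},
    {"dx":0,"dy":0,"dz":0,"wx":1,"wy":0,"wz":0},
    {"dx":0,"dy":0,"dz":0,"wx":1,"wy":0,"wz":0},
    {"dx":0,"dy":0,"dz":0,"wx":1,"wy":0,"wz":0},
    {"dx":0,"dy":0,"dz":0,"wx":1,"wy":0,"wz":0},
    {"dx":0,"dy":0,"dz":0,"wx":1,"wy":0,"wz":0},
    {"dx":0,"dy":0,"dz":0,"wx":0.5,"wy":0,"wz":0},
    {"dx":0,"dy":0,"dz":0,"wx":0,"wy":0,"wz":0},
  ],
)

```text
time_s: 4.77
tcp_pos: [0.4999, 0.2736, 0.2118]
eef_rot: [-47.6, 89.7, 40.5]
contact_force: [0.4, 0.4, -0.8]
gripper_width: 0.0876
```

```bash
cat > go.py <<'E'
from meas import *
from scipy.spatial.transform import Rotation as Ro
def go(x,y,z,yaw=-177.7):
    s=r.get_state(); R=Ro.from_euler('xyz',s['eef_rot'],degrees=True).as_matrix()
    a=np.radians(yaw); Y=np.array([np.cos(a),np.sin(a),0]); X=np.array([0,0,-1.]); T=np.c_[X,Y,np.cross(X,Y)]
    e=np.array([x,y,z])-s['tcp_pos']; print('t',s['time_s'],'tcp',s['tcp_pos'],'yaw',np.degrees(np.arctan2(R[1,1],R[0,1])),'F',s['contact_force'],'w',s['gripper_width'])
    print('err world mm',e*1e3,' shift units',R.T@e/.02,' turn units',Ro.from_matrix(R.T@T).as_rotvec()/.08)
E
python3 - <<'E'
from go import *
go(.481,-.243,.21)
save('wrist','w0.png'); meas('wrist')
E
```

```text
t 4.7667 tcp [0.4999 0.2736 0.2118] yaw 178.1864670690428 F [ 0.4369  0.3507 -0.7679] w 0.08759926468821012
err world mm [ -18.9427 -516.6128   -1.8136]  shift units [ -0.0156   0.1296 -25.8478]  turn units [-0.8973  0.0491  0.0579]
wrist plate 4169 [0.5052 0.2064 0.0654] [0.5056 0.207  0.0654] (array([0.5053, 0.2072]), 35.866912841796875)
wrist stamper ((502.9166564941406, 206.80111694335938), (187.02328491210938, 129.78509521484375), 9.641822814941406)
```

View pics/w0.png

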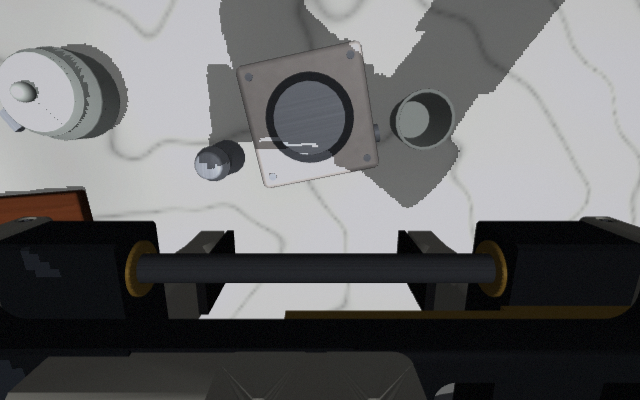

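The wrist view shows the plate at (310,117), which puts it at world (0.505, 0.207) and agrees with the other cameras. Now I'll travel to the crate.

Request:
arm_command(
  plan=[
    {"dx":0,"dy":0,"dz":-0.5,"wx":-0.4,"wy":0.05,"wz":0.05},
    {"dx":0,"dy":0,"dz":-1,"wx":-0.4,"wy":0,"wz":0},
    {"dx":0,"dy":0,"dz":-1,"wx":0,"wy":0,"wz":0},
    {"dx":0,"dy":0,"dz":-1,"wx":0,"wy":0,"wz":0},
    {"dx":0,"dy":0,"dz":-1,"wx":0,"wy":0,"wz":0},
    {"dx":0,"dy":0,"dz":-1,"wx":0,"wy":0,"wz":0},
    {"dx":0,"dy":0,"dz":-1,"wx":0,"wy":0,"wz":0},
    {"dx":0,"dy":0,"dz":-1,"wx":0,"wy":0,"wz":0},
    {"dx":0,"dy":0,"dz":-1,"wx":0,"wy":0,"wz":0},
    {"dx":0,"dy":0,"dz":-1,"wx":0,"wy":0,"wz":0},
    {"dx":0,"dy":0,"dz":-1,"wx":0,"wy":0,"wz":0},
    {"dx":0,"dy":0,"dz":-1,"wx":0,"wy":0,"wz":0},
    {"dx":0,"dy":0,"dz":-1,"wx":0,"wy":0,"wz":0},
    {"dx":0,"dy":0,"dz":-1,"wx":0,"wy":0,"wz":0},
    {"dx":0,"dy":0,"dz":-1,"wx":0,"wy":0,"wz":0},
    {"dx":0,"dy":0,"dz":-0.9,"wx":0,"wy":0,"wz":0},
    {"dx":0,"dy":0,"dz":-0.6,"wx":0,"wy":0,"wz":0},
    {"dx":0,"dy":0,"dz":-0.3,"wx":0,"wy":0,"wz":0},
    {"dx":0,"dy":0,"dz":0,"wx":0,"wy":0,"wz":0},
  ],
)

```text
time_s: 6.45
tcp_pos: [0.5158, -0.0687, 0.213]
eef_rot: [-80.7, 89.7, 13.7]
contact_force: [0.8, -0.8, 0.3]
gripper_width: 0.0876
```

```bash
python3 - <<'E'
from go import *
go(.481,-.243,.21)
save('wrist','w1.png'); meas('wrist')
E
```

```text
t 6.45 tcp [ 0.5158 -0.0687  0.213 ] yaw -175.58360759282127 F [ 0.821  -0.8228  0.2853] w 0.08756551960207576
err world mm [ -34.7661 -174.2978   -2.9735]  shift units [ 0.1322  2.4049 -8.5553]  turn units [0.4617 0.0098 0.054 ]
wrist jar top 152 [ 0.4809 -0.2222  0.1231] [ 0.4804 -0.2234  0.1232] (array([ 0.4804, -0.2248]), 12.613259315490723)
wrist crate ((477.72412109375, -139.86856079101562), (98.2596435546875, 222.67955017089844), 2.282413959503174) 0.04318456061517458
```

View pics/w1.png

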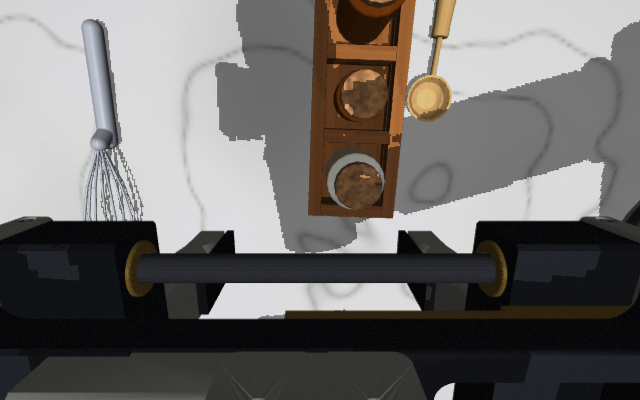

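Mid jar at (357,182), small jar at (363,93), and the tall jar is cut off at the top edge (370,0). I'll move closer and check once more.

Request:
arm_command(
  plan=[
    {"dx":0,"dy":0.5,"dz":-0.5,"wx":0.2,"wy":0,"wz":0.05},
    {"dx":0,"dy":0.6,"dz":-1,"wx":0.2,"wy":0,"wz":0},
    {"dx":0,"dy":0.6,"dz":-1,"wx":0,"wy":0,"wz":0},
    {"dx":0,"dy":0.5,"dz":-1,"wx":0,"wy":0,"wz":0},
    {"dx":0,"dy":0.3,"dz":-1,"wx":0,"wy":0,"wz":0},
    {"dx":0,"dy":0,"dz":-0.5,"wx":0,"wy":0,"wz":0},
    {"dx":0,"dy":0,"dz":0,"wx":0,"wy":0,"wz":0},
  ],
)

```text
time_s: 7.13
tcp_pos: [0.468, -0.1699, 0.2129]
eef_rot: [-0.1, 89.9, 92.8]
contact_force: [0.6, -0.6, -0.0]
gripper_width: 0.088
```

```bash
python3 - <<'E'
from go import *
go(.481,-.243,.21)
save('wrist','w2.png'); meas('wrist')
E
```

```text
t 7.1333 tcp [ 0.468  -0.1699  0.2129] yaw -177.01648807202196 F [ 0.6331 -0.62   -0.0278] w 0.08795131251431638
err world mm [ 12.968  -73.093   -2.9243]  shift units [ 0.1403 -0.4573 -3.6837]  turn units [ 0.1491  0.0202 -0.0001]
wrist jar top 2615 [ 0.4817 -0.2443  0.1272] [ 0.4815 -0.2442  0.1272] (array([ 0.4817, -0.2439]), 22.82252311706543)
wrist crate ((480.0350341796875, -188.30062866210938), (98.271484375, 319.7491455078125), 2.305401563644409) 0.043100930344971776
```

View pics/w2.png

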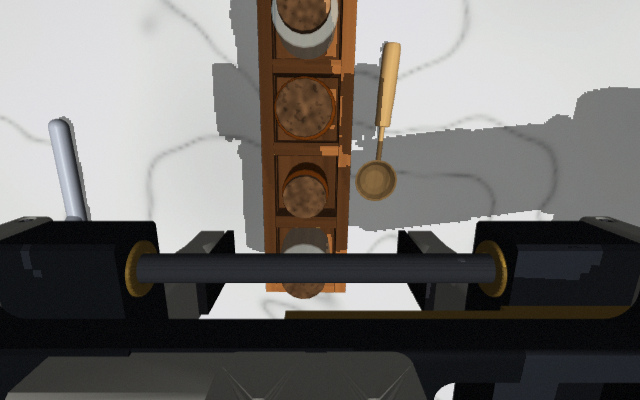

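The tall jar's stopper at (304,107) gives (0.4817, -0.244), in agreement with the other cameras.

Request:
arm_command(
  plan=[
    {"dx":0,"dy":-0.2,"dz":-0.5,"wx":0.1,"wy":0,"wz":0},
    {"dx":0,"dy":-0.2,"dz":-1,"wx":0,"wy":0,"wz":0},
    {"dx":0,"dy":-0.1,"dz":-1,"wx":0,"wy":0,"wz":0},
    {"dx":0,"dy":0,"dz":-0.8,"wx":0,"wy":0,"wz":0},
    {"dx":0,"dy":0,"dz":-0.4,"wx":0,"wy":0,"wz":0},
    {"dx":0,"dy":0,"dz":0,"wx":0,"wy":0,"wz":0},
    {"dx":0,"dy":0,"dz":0,"wx":0,"wy":0,"wz":0},
  ],
)

```text
time_s: 7.82
tcp_pos: [0.4861, -0.2416, 0.2122]
eef_rot: [-6.0, 89.9, 86.8]
contact_force: [0.0, 0.7, 0.3]
gripper_width: 0.0874
```

```bash
python3 - <<'E'
from go import *
go(.4817,-.244,.082)
E
```

```text
t 7.8167 tcp [ 0.4861 -0.2416  0.2122] yaw -177.1565542709355 F [0.0289 0.6566 0.3064] w 0.08743932258294791
err world mm [  -4.4061   -2.4299 -130.2305]  shift units [ 6.5112  0.2278 -0.1265]  turn units [0.1186 0.0308 0.0031]
```

Request:
arm_command(
  plan=[
    {"dx":0.4,"dy":0.1,"dz":-0.06,"wx":0.1,"wy":0.03,"wz":0},
    {"dx":0.8,"dy":0.1,"dz":-0.06,"wx":0,"wy":0,"wz":0},
    {"dx":0.8,"dy":0,"dz":0,"wx":0,"wy":0,"wz":0},
    {"dx":0.7,"dy":0,"dz":0,"wx":0,"wy":0,"wz":0},
    {"dx":0.3,"dy":0,"dz":0,"wx":0,"wy":0,"wz":0},
    {"dx":0,"dy":0,"dz":0,"wx":0,"wy":0,"wz":0},
    {"dx":0,"dy":0,"dz":0,"wx":0,"wy":0,"wz":0},
  ],
)

```text
time_s: 8.4
tcp_pos: [0.4819, -0.2398, 0.1485]
eef_rot: [-89.3, 89.9, 3.1]
contact_force: [0.4, -0.6, 1.2]
gripper_width: 0.0878
```

```bash
python3 - <<'E'
from go import *
go(.4817,-.244,.082)
E
```

```text
t 8.4 tcp [ 0.4819 -0.2398  0.1485] yaw -177.54644109397498 F [ 0.3997 -0.6002  1.1852] w 0.08780025542399686
err world mm [ -0.218   -4.2458 -66.5189]  shift units [ 3.3259  0.0251 -0.2117]  turn units [0.0335 0.0003 0.0191]
```

Request:
arm_command(
  plan=[
    {"dx":0.2,"dy":0,"dz":-0.15,"wx":0,"wy":0,"wz":0},
    {"dx":0.5,"dy":0,"dz":-0.1,"wx":0,"wy":0,"wz":0},
    {"dx":0.6,"dy":0,"dz":0,"wx":0,"wy":0,"wz":0},
    {"dx":0.6,"dy":0,"dz":0,"wx":0,"wy":0,"wz":0},
    {"dx":0.6,"dy":0,"dz":0,"wx":0,"wy":0,"wz":0},
    {"dx":0.4,"dy":0,"dz":0,"wx":0,"wy":0,"wz":0},
    {"dx":0.2,"dy":0,"dz":0,"wx":0,"wy":0,"wz":0},
    {"dx":0,"dy":0,"dz":0,"wx":0,"wy":0,"wz":0},
    {"dx":0,"dy":0,"dz":0,"wx":0,"wy":0,"wz":0},
  ],
)

```text
time_s: 9.15
tcp_pos: [0.4855, -0.2462, 0.0853]
eef_rot: [-102.8, 89.5, -10.3]
contact_force: [0.3, -1.2, 0.2]
gripper_width: 0.0876
```

```bash
python3 - <<'E'
from go import *
go(.4817,-.244,.082)
E
```

```text
t 9.15 tcp [ 0.4855 -0.2462  0.0853] yaw -177.5192379528017 F [ 0.3471 -1.1753  0.1947] w 0.08761951705945444
err world mm [-3.8347  2.2164 -3.309 ]  shift units [0.1635 0.1883 0.1194]  turn units [ 0.0393 -0.0259  0.1153]
```

Request:
arm_command(
  plan=[
    {"dx":0.1,"dy":0.1,"dz":0.06,"wx":0,"wy":0,"wz":0.08},
    {"dx":0.05,"dy":0.06,"dz":0.04,"wx":0,"wy":0,"wz":0.03},
    {"dx":0,"dy":0,"dz":0,"wx":0,"wy":0,"wz":0},
    {"dx":0,"dy":0,"dz":0,"wx":0,"wy":0,"wz":0},
  ],
)

```text
time_s: 9.48
tcp_pos: [0.4831, -0.2445, 0.0837]
eef_rot: [-142.9, 89.8, -50.4]
contact_force: [-0.6, 0.7, -0.3]
gripper_width: 0.0874
```

```bash
python3 - <<'E'
from go import *
go(.4817,-.244,.082)
E
```

```text
t 9.4833 tcp [ 0.4831 -0.2445  0.0837] yaw -177.51070516469738 F [-0.5562  0.6536 -0.3231] w 0.08735202558297052
err world mm [-1.4245  0.5024 -1.6652]  shift units [0.083  0.0702 0.0284]  turn units [ 0.0413 -0.0356  0.0271]
```

Good. Closing.

Request:
arm_command(
  plan=[
    {"dx":0.05,"dy":0.05,"dz":0,"wx":0,"wy":0,"wz":0},
    {"dx":0,"dy":0,"dz":0,"wx":0,"wy":0,"wz":0},
    {"dx":0,"dy":0,"dz":0,"wx":0,"wy":0,"wz":0},
    {"dx":0,"dy":0,"dz":0,"wx":0,"wy":0,"wz":0},
    {"dx":0,"dy":0,"dz":0,"wx":0,"wy":0,"wz":0},
    {"dx":0,"dy":0,"dz":0,"wx":0,"wy":0,"wz":0},
    {"dx":0,"dy":0,"dz":0,"wx":0,"wy":0,"wz":0},
    {"dx":0,"dy":0,"dz":0,"wx":0,"wy":0,"wz":0},
    {"dx":0,"dy":0,"dz":0,"wx":0,"wy":0,"wz":0},
    {"dx":0,"dy":0,"dz":0,"wx":0,"wy":0,"wz":0},
  ],
  fingers=1,
  force=40,
)

```text
time_s: 10.32
tcp_pos: [0.4823, -0.2446, 0.0836]
eef_rot: [-131.4, 89.7, -38.9]
contact_force: [0.6, -0.9, 1.4]
gripper_width: 0.0527
```

```bash
python3 - <<'E'
from go import *
go(.4817,-.244,.082)
E
```

```text
t 10.3167 tcp [ 0.4823 -0.2446  0.0836] yaw -177.49661220026846 F [ 0.5592 -0.9457  1.3837] w 0.052669919523084426
err world mm [-0.6393  0.6004 -1.5823]  shift units [0.0789 0.0309 0.0316]  turn units [ 0.0443 -0.0397  0.0452]
```

Request:
arm_command(
  plan=[
    {"dx":-0.2,"dy":0,"dz":0,"wx":0,"wy":0,"wz":0},
    {"dx":-0.4,"dy":0,"dz":0,"wx":0,"wy":0,"wz":0},
    {"dx":-0.5,"dy":0,"dz":0,"wx":0,"wy":0,"wz":0},
    {"dx":-0.6,"dy":0,"dz":0,"wx":0,"wy":0,"wz":0},
    {"dx":-0.7,"dy":0,"dz":0,"wx":0,"wy":0,"wz":0},
    {"dx":-0.8,"dy":0,"dz":0,"wx":0,"wy":0,"wz":0},
    {"dx":-0.8,"dy":0,"dz":0,"wx":0,"wy":0,"wz":0},
    {"dx":-0.8,"dy":0,"dz":0,"wx":0,"wy":0,"wz":0},
    {"dx":-0.8,"dy":0,"dz":0,"wx":0,"wy":0,"wz":0},
    {"dx":-0.8,"dy":0,"dz":0,"wx":0,"wy":0,"wz":0},
    {"dx":-0.8,"dy":0,"dz":0,"wx":0,"wy":0,"wz":0},
    {"dx":-0.6,"dy":0,"dz":0,"wx":0,"wy":0,"wz":0},
    {"dx":-0.4,"dy":0,"dz":0,"wx":0,"wy":0,"wz":0},
    {"dx":-0.2,"dy":0,"dz":0,"wx":0,"wy":0,"wz":0},
    {"dx":0,"dy":0,"dz":0,"wx":0,"wy":0,"wz":0},
  ],
)

```text
time_s: 11.57
tcp_pos: [0.4766, -0.2424, 0.2657]
eef_rot: [48.0, 89.9, 140.4]
contact_force: [-0.5, -0.2, -4.4]
gripper_width: 0.0527
```

```bash
python3 - <<'E'
from go import *
go(.505,.207,.24)
p,d=save('scene','s1.png'); cv2.imwrite('pics/s1c.png',cv2.resize(p[90:320,120:440,::-1],None,fx=2.4,fy=2.4))
E
```

```text
t 11.5667 tcp [ 0.4766 -0.2424  0.2657] yaw -177.6242274944674 F [-0.4983 -0.158  -4.4196] w 0.052707821777222545
err world mm [ 28.3928 449.3533 -25.6885]  shift units [ 1.3116 -2.3517 22.3877]  turn units [ 0.0165  0.0171 -0.0191]
```

View pics/s1c.png

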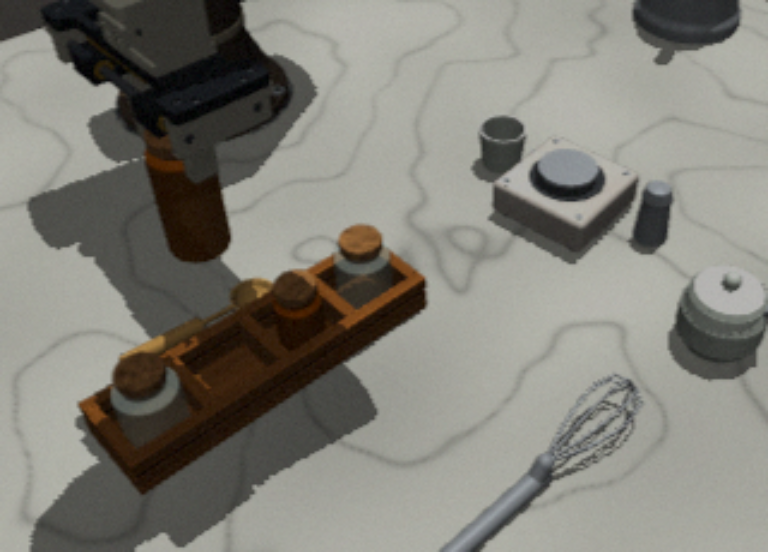

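The jar is held upright and its slot is empty. Now I'll carry it to the stamper; the foot at about 0.19 clears everything.

Request:
arm_command(
  plan=[
    {"dx":0,"dy":0,"dz":0.3,"wx":0,"wy":0,"wz":0},
    {"dx":0,"dy":-0.1,"dz":0.6,"wx":0,"wy":0,"wz":0},
    {"dx":0,"dy":-0.1,"dz":0.9,"wx":0,"wy":0,"wz":0},
    {"dx":0,"dy":-0.1,"dz":1,"wx":0,"wy":0,"wz":0},
    {"dx":0,"dy":-0.1,"dz":1,"wx":0,"wy":0,"wz":0},
    {"dx":0,"dy":-0.1,"dz":1,"wx":0,"wy":0,"wz":0},
    {"dx":0,"dy":-0.1,"dz":1,"wx":0,"wy":0,"wz":0},
    {"dx":0,"dy":-0.1,"dz":1,"wx":0,"wy":0,"wz":0},
    {"dx":0,"dy":-0.1,"dz":1,"wx":0,"wy":0,"wz":0},
    {"dx":0,"dy":-0.1,"dz":1,"wx":0,"wy":0,"wz":0},
    {"dx":0,"dy":-0.1,"dz":1,"wx":0,"wy":0,"wz":0},
    {"dx":0,"dy":-0.1,"dz":1,"wx":0,"wy":0,"wz":0},
    {"dx":0,"dy":-0.1,"dz":1,"wx":0,"wy":0,"wz":0},
    {"dx":0,"dy":-0.1,"dz":1,"wx":0,"wy":0,"wz":0},
    {"dx":0,"dy":-0.1,"dz":1,"wx":0,"wy":0,"wz":0},
    {"dx":0,"dy":-0.1,"dz":1,"wx":0,"wy":0,"wz":0},
    {"dx":0,"dy":-0.1,"dz":0.8,"wx":0,"wy":0,"wz":0},
    {"dx":0,"dy":0,"dz":0.5,"wx":0,"wy":0,"wz":0},
    {"dx":0,"dy":0,"dz":0.2,"wx":0,"wy":0,"wz":0},
    {"dx":0,"dy":0,"dz":0,"wx":0,"wy":0,"wz":0},
  ],
)

```text
time_s: 13.28
tcp_pos: [0.4822, 0.1147, 0.2487]
eef_rot: [86.3, 88.3, 178.8]
contact_force: [0.0, 0.4, -3.9]
gripper_width: 0.0524
```

```bash
python3 - <<'E'
from go import *
go(.505,.207,.24)
E
```

```text
t 13.2833 tcp [0.4822 0.1147 0.2487] yaw -177.5731726800153 F [ 0.0234  0.3574 -3.9412] w 0.052365726584023185
err world mm [22.8275 92.2828 -8.6617]  shift units [ 0.4014 -1.3482  4.5609]  turn units [ 0.0273  0.0237 -0.3768]
```

Request:
arm_command(
  plan=[
    {"dx":0,"dy":-0.2,"dz":0.4,"wx":0,"wy":0,"wz":-0.15},
    {"dx":0,"dy":-0.3,"dz":0.8,"wx":0,"wy":0,"wz":-0.15},
    {"dx":0,"dy":-0.3,"dz":1,"wx":0,"wy":0,"wz":-0.1},
    {"dx":0,"dy":-0.3,"dz":0.9,"wx":0,"wy":0,"wz":0},
    {"dx":0,"dy":-0.2,"dz":0.6,"wx":0,"wy":0,"wz":0},
    {"dx":0,"dy":0,"dz":0.3,"wx":0,"wy":0,"wz":0},
    {"dx":0,"dy":0,"dz":0,"wx":0,"wy":0,"wz":0},
    {"dx":0,"dy":0,"dz":0,"wx":0,"wy":0,"wz":0},
  ],
)

```text
time_s: 13.95
tcp_pos: [0.5057, 0.1978, 0.2475]
eef_rot: [-85.6, 89.8, 6.6]
contact_force: [0.7, -0.3, -4.2]
gripper_width: 0.0524
```

```bash
cat > jar.py <<'E'
from go import *
def jar(tag,cams=('scene','top')):
    s=r.get_state(); c=s['tcp_pos']
    for n in cams:
        p,d=save(n,f'{n}_{tag}.png')
        for o in r.cut_out(n,'jar_tall')[:1]:
            w=world(n,d,cv2.erode(o['mask'].astype(np.uint8),np.ones((3,3)))>0)
            w=w[np.hypot(w[:,0]-c[0],w[:,1]-c[1])<.06]
            print(n,round(o['score'],2),o['bbox'],len(w),w.min(0) if len(w) else '')
            # cylinder fit radius 27, body points
            from scipy.optimize import least_squares
            b=w[(w[:,2]<c[2]+.015)]
            if len(b)>60:
                zm=b[:,2].mean()
                f=lambda q: np.hypot(b[:,0]-q[0]-q[2]*(b[:,2]-zm),b[:,1]-q[1]-q[3]*(b[:,2]-zm))-.027
                q=least_squares(f,[c[0],c[1],0,0],loss='soft_l1',f_scale=.001).x
                print('  axis at zm',q[:2],zm,'tilt',q[2:],'foot xy',q[:2]+q[2:]*(c[2]-.0756-zm))
E
python3 - <<'E'
from jar import *
go(.505,.207,.24); jar('a')
E
```

```text
t 13.95 tcp [0.5057 0.1978 0.2475] yaw -177.8062408700719 F [ 0.6704 -0.303  -4.2093] w 0.05240326075980391
err world mm [-0.7307  9.2145 -7.5332]  shift units [0.3767 0.02   0.4617]  turn units [-0.0232  0.0029  0.0384]
scene 0.96 [345.9, 83.6, 23.1, 52.9] 741 [0.4926 0.1683 0.1769]
  axis at zm [0.5036 0.1975] 0.22195173645013064 tilt [0.0159 0.005 ] foot xy [0.5028 0.1972]
top 0.86 [176.8, 200.4, 44.4, 39.2] 295 [0.4798 0.1709 0.1826]
  axis at zm [0.5044 0.1986] 0.22117564752191654 tilt [ 0.0083 -0.0041] foot xy [0.504  0.1988]
```

View pics/scene_a.png

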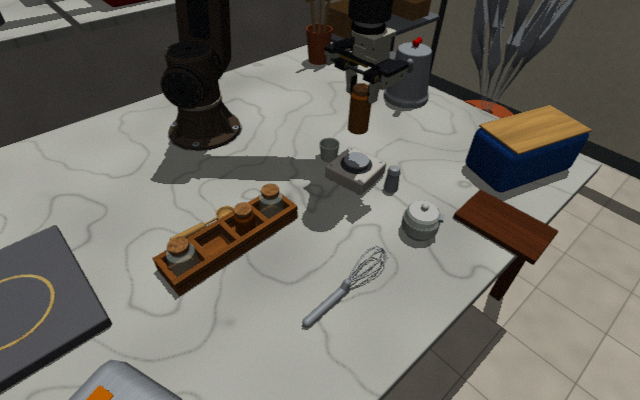

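The jar is upright at (359,108) and its axis matches the TCP. I'll centre it and descend to just above the plate.

Request:
arm_command(
  plan=[
    {"dx":0.3,"dy":0,"dz":0.2,"wx":0,"wy":0,"wz":0.04},
    {"dx":0.5,"dy":0,"dz":0.2,"wx":0,"wy":0,"wz":0},
    {"dx":0.6,"dy":0,"dz":0.06,"wx":0,"wy":0,"wz":0},
    {"dx":0.6,"dy":0,"dz":0,"wx":0,"wy":0,"wz":0},
    {"dx":0.6,"dy":0,"dz":0,"wx":0,"wy":0,"wz":0},
    {"dx":0.5,"dy":0,"dz":0,"wx":0,"wy":0,"wz":0},
    {"dx":0.3,"dy":0,"dz":0,"wx":0,"wy":0,"wz":0},
    {"dx":0.1,"dy":0,"dz":0,"wx":0,"wy":0,"wz":0},
    {"dx":0,"dy":0,"dz":0,"wx":0,"wy":0,"wz":0},
    {"dx":0,"dy":0,"dz":0,"wx":0,"wy":0,"wz":0},
  ],
)

```text
time_s: 14.98
tcp_pos: [0.5043, 0.2059, 0.1703]
eef_rot: [52.0, 89.9, 143.9]
contact_force: [0.2, 0.1, -4.6]
gripper_width: 0.0525
```

```bash
python3 - <<'E'
from jar import *
go(.5055,.207,.145); jar('b')
E
```

```text
t 14.9833 tcp [0.5043 0.2059 0.1703] yaw -178.04918636749653 F [ 0.1568  0.1341 -4.5761] w 0.05254069274798924
err world mm [  1.2179   1.142  -25.3484]  shift units [ 1.2674 -0.0642  0.0539]  turn units [-0.0762  0.0107 -0.0136]
scene 0.6 [344.9, 111.1, 21.3, 48.2] 725 [0.4798 0.1758 0.0982]
  axis at zm [0.5023 0.2059] 0.14450282699856026 tilt [ 0.0125 -0.0104] foot xy [0.5016 0.2064]
top 0.7 [320.6, 229.8, 162.7, 48.7] 0
```

Request:
arm_command(
  plan=[
    {"dx":0.2,"dy":-0.06,"dz":0.05,"wx":0,"wy":0,"wz":0},
    {"dx":0.3,"dy":-0.04,"dz":0,"wx":0,"wy":0,"wz":0},
    {"dx":0.3,"dy":0,"dz":0,"wx":0,"wy":0,"wz":0},
    {"dx":0.2,"dy":0,"dz":0,"wx":0,"wy":0,"wz":0},
    {"dx":0.1,"dy":0,"dz":0,"wx":0,"wy":0,"wz":0},
    {"dx":0,"dy":0,"dz":0,"wx":0,"wy":0,"wz":0},
    {"dx":0,"dy":0,"dz":0,"wx":0,"wy":0,"wz":0},
  ],
)

```text
time_s: 15.77
tcp_pos: [0.5072, 0.2075, 0.1473]
eef_rot: [-24.2, 89.8, 67.8]
contact_force: [0.8, -0.5, -3.9]
gripper_width: 0.0526
```

```bash
python3 - <<'E'
from jar import *
go(.506,.207,.132)
E
```

```text
t 15.7667 tcp [0.5072 0.2075 0.1473] yaw -178.0561294400553 F [ 0.8157 -0.5465 -3.8672] w 0.052633002906939494
err world mm [ -1.1613  -0.5169 -15.333 ]  shift units [ 0.7665  0.0598 -0.0259]  turn units [-0.0777  0.0334  0.0151]
```

Request:
arm_command(
  plan=[
    {"dx":0.1,"dy":0.03,"dz":0,"wx":0,"wy":0,"wz":0},
    {"dx":0.1,"dy":0.02,"dz":0,"wx":0,"wy":0,"wz":0},
    {"dx":0.1,"dy":0,"dz":0,"wx":0,"wy":0,"wz":0},
    {"dx":0.1,"dy":0,"dz":0,"wx":0,"wy":0,"wz":0},
    {"dx":0.1,"dy":0,"dz":0,"wx":0,"wy":0,"wz":0},
  ],
)

```text
time_s: 16.18
tcp_pos: [0.5066, 0.208, 0.1379]
eef_rot: [-37.1, 89.7, 54.9]
contact_force: [-2.2, 0.4, 1.3]
gripper_width: 0.0527
```

Request:
arm_command(
  plan=[
    {"dx":0.1,"dy":0,"dz":0,"wx":0,"wy":0,"wz":0},
    {"dx":0.1,"dy":0,"dz":0,"wx":0,"wy":0,"wz":0},
    {"dx":0.1,"dy":0,"dz":0,"wx":0,"wy":0,"wz":0},
  ],
)

```text
time_s: 16.43
tcp_pos: [0.5066, 0.2082, 0.1328]
eef_rot: [-40.5, 89.7, 51.5]
contact_force: [-4.9, 0.1, 3.3]
gripper_width: 0.0523
```

Request:
arm_command(
  plan=[
    {"dx":0.1,"dy":0,"dz":0,"wx":0,"wy":0,"wz":0},
    {"dx":0.1,"dy":0,"dz":0,"wx":0,"wy":0,"wz":0},
  ],
)

```text
time_s: 16.6
tcp_pos: [0.507, 0.2084, 0.1311]
eef_rot: [-50.1, 89.6, 41.9]
contact_force: [-13.5, -0.8, 30.4]
gripper_width: 0.0527
```

At the stop (about 35 N). I'll ease off slightly and hold.

Request:
arm_command(
  plan=[
    {"dx":0,"dy":0,"dz":0,"wx":0,"wy":0,"wz":0},
  ],
)

```text
time_s: 16.68
tcp_pos: [0.5069, 0.2084, 0.1321]
eef_rot: [-51.6, 89.6, 40.5]
contact_force: [-4.6, -1.1, 4.6]
gripper_width: 0.0526
```

Request:
arm_command(
  plan=[
    {"dx":0.04,"dy":0,"dz":0,"wx":0,"wy":0,"wz":0},
    {"dx":0.03,"dy":0,"dz":0,"wx":0,"wy":0,"wz":0},
  ],
)

```text
time_s: 16.85
tcp_pos: [0.5068, 0.2084, 0.1318]
eef_rot: [-52.9, 89.5, 39.2]
contact_force: [-3.9, -1.1, 3.8]
gripper_width: 0.0524
```

Request:
arm_command(
  plan=[
    {"dx":0.06,"dy":0,"dz":0,"wx":0,"wy":0,"wz":0},
    {"dx":0.05,"dy":0,"dz":0,"wx":0,"wy":0,"wz":0},
  ],
)

```text
time_s: 17.02
tcp_pos: [0.507, 0.2084, 0.1313]
eef_rot: [-56.4, 89.5, 35.7]
contact_force: [-9.0, -0.4, 16.2]
gripper_width: 0.0524
```

Request:
arm_command(
  plan=[
    {"dx":0.05,"dy":0,"dz":0,"wx":0,"wy":0,"wz":0},
    {"dx":0.05,"dy":0,"dz":0,"wx":0,"wy":0,"wz":0},
    {"dx":0.05,"dy":0,"dz":0,"wx":0,"wy":0,"wz":0},
  ],
)

```text
time_s: 17.27
tcp_pos: [0.5068, 0.2084, 0.1313]
eef_rot: [-59.2, 89.4, 33.0]
contact_force: [-8.6, -0.4, 12.3]
gripper_width: 0.0524
```

```bash
python3 - <<'E'
from jar import *
go(.506,.207,.131); jar('c',('scene',)); go(.506,.207,.131)
E
```

```text
t 17.2667 tcp [0.5068 0.2084 0.1313] yaw -177.8218641168885 F [-8.5675 -0.3744 12.3075] w 0.05242597542084533
err world mm [-0.8462 -1.3522 -0.3373]  shift units [ 0.0162  0.045  -0.066 ]  turn units [-0.0263  0.0628  0.1055]
scene 0.64 [347.2, 123.2, 19.9, 46.6] 554 [0.4916 0.1776 0.0622]
  axis at zm [0.5043 0.2077] 0.10656194661892097 tilt [0.0144 0.0117] foot xy [0.5036 0.2071]
t 17.3667 tcp [0.5069 0.2084 0.1313] yaw -177.8217990887261 F [-7.2206 -0.0848 12.2558] w 0.052673856765860824
err world mm [-0.8568 -1.3685 -0.3338]  shift units [ 0.016   0.0455 -0.0668]  turn units [-0.0263  0.0629  0.1058]
```

Request:
arm_command(
  plan=[
    {"dx":0.05,"dy":0,"dz":0,"wx":0,"wy":0,"wz":0},
    {"dx":0.05,"dy":0,"dz":0,"wx":0,"wy":0,"wz":0},
    {"dx":0.05,"dy":0,"dz":0,"wx":0,"wy":0,"wz":0},
    {"dx":0.05,"dy":0,"dz":0,"wx":0,"wy":0,"wz":0},
    {"dx":0.05,"dy":0,"dz":0,"wx":0,"wy":0,"wz":0},
  ],
)

```text
time_s: 17.78
tcp_pos: [0.5067, 0.2084, 0.1313]
eef_rot: [-62.2, 89.3, 30.0]
contact_force: [-7.3, -1.4, 11.6]
gripper_width: 0.0529
```

Request:
arm_command(
  plan=[
    {"dx":0.05,"dy":0,"dz":0,"wx":0,"wy":0,"wz":0.03},
    {"dx":0.05,"dy":0,"dz":0,"wx":0,"wy":0,"wz":0.03},
    {"dx":0.05,"dy":0,"dz":0,"wx":0,"wy":0,"wz":0.03},
    {"dx":0.05,"dy":0,"dz":0,"wx":0,"wy":0,"wz":0.03},
    {"dx":0.05,"dy":0,"dz":0,"wx":0,"wy":0,"wz":0.03},
    {"dx":0.05,"dy":0,"dz":0,"wx":0,"wy":0,"wz":0.03},
  ],
)

```text
time_s: 18.28
tcp_pos: [0.5075, 0.2085, 0.1315]
eef_rot: [0.1, 89.6, 92.5]
contact_force: [-7.3, -1.1, 13.3]
gripper_width: 0.0523
```

Request:
arm_command(
  plan=[
    {"dx":0.07,"dy":0.02,"dz":0,"wx":0,"wy":0,"wz":0},
    {"dx":0.07,"dy":0.02,"dz":0,"wx":0,"wy":0,"wz":0},
    {"dx":0.07,"dy":0,"dz":0,"wx":0,"wy":0,"wz":0},
    {"dx":0.07,"dy":0,"dz":0,"wx":0,"wy":0,"wz":0},
    {"dx":0.07,"dy":0,"dz":0,"wx":0,"wy":0,"wz":0},
    {"dx":0.07,"dy":0,"dz":0,"wx":0,"wy":0,"wz":0},
    {"dx":0.07,"dy":0,"dz":0,"wx":0,"wy":0,"wz":0},
    {"dx":0.07,"dy":0,"dz":0,"wx":0,"wy":0,"wz":0},
  ],
)

```text
time_s: 18.95
tcp_pos: [0.5073, 0.2084, 0.1313]
eef_rot: [-37.7, 89.5, 54.8]
contact_force: [-9.4, -1.5, 16.2]
gripper_width: 0.0527
```

```bash
python3 - <<'E'
from jar import *
go(.506,.207,.131); jar('d',('scene',)); p=cv2.imread('pics/scene_d.png'); cv2.imwrite('pics/sdc.png',cv2.resize(p[60:220,260:440],None,fx=3.5,fy=3.5))
E
```

```text
t 18.95 tcp [0.5073 0.2084 0.1313] yaw -177.4669209096842 F [-9.3771 -1.4573 16.184 ] w 0.052730797805794496
err world mm [-1.3246 -1.3756 -0.3217]  shift units [ 0.0152  0.0693 -0.0659]  turn units [0.0511 0.09   0.0693]
scene 0.8 [345.8, 123.1, 23.6, 46.5] 631 [0.4892 0.178  0.0611]
  axis at zm [0.5049 0.2079] 0.105775495410833 tilt [0.0127 0.0051] foot xy [0.5043 0.2076]
```

View pics/sdc.png

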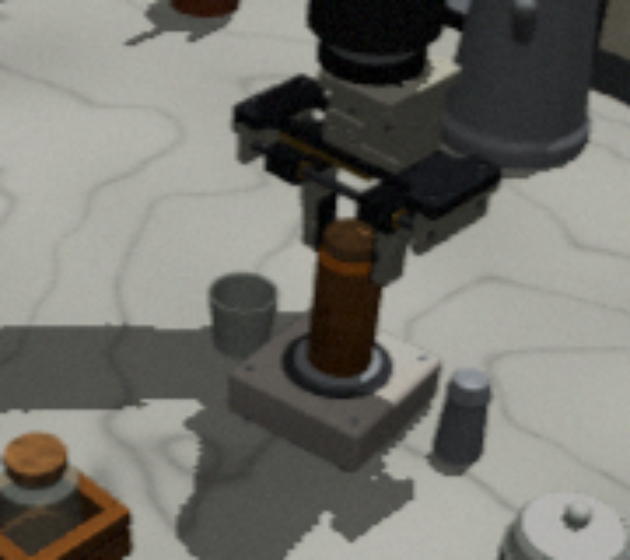

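The jar stands upright on the centre of the plate with the plate pushed down level with the ring. At about 20 N it is at the stop. Lifting straight up, slowly, to TCP of about 0.276 (foot 0.20).

Request:
arm_command(
  plan=[
    {"dx":-0.1,"dy":0,"dz":0,"wx":0,"wy":0,"wz":0},
    {"dx":-0.2,"dy":0,"dz":0,"wx":0,"wy":0,"wz":0},
    {"dx":-0.3,"dy":0,"dz":0,"wx":0,"wy":0,"wz":0},
    {"dx":-0.4,"dy":0,"dz":0,"wx":0,"wy":0,"wz":0},
    {"dx":-0.5,"dy":0,"dz":0,"wx":0,"wy":0,"wz":0},
    {"dx":-0.5,"dy":0,"dz":0,"wx":0,"wy":0,"wz":0},
    {"dx":-0.5,"dy":0,"dz":0,"wx":0,"wy":0,"wz":0},
    {"dx":-0.5,"dy":0,"dz":0,"wx":0,"wy":0,"wz":0},
    {"dx":-0.5,"dy":0,"dz":0,"wx":0,"wy":0,"wz":0},
    {"dx":-0.5,"dy":0,"dz":0,"wx":0,"wy":0,"wz":0},
    {"dx":-0.5,"dy":0,"dz":0,"wx":0,"wy":0,"wz":0},
    {"dx":-0.5,"dy":0,"dz":0,"wx":0,"wy":0,"wz":0},
    {"dx":-0.4,"dy":0,"dz":0,"wx":0,"wy":0,"wz":0},
    {"dx":-0.2,"dy":0,"dz":0,"wx":0,"wy":0,"wz":0},
    {"dx":0,"dy":0,"dz":0,"wx":0,"wy":0,"wz":0},
    {"dx":0,"dy":0,"dz":0,"wx":0,"wy":0,"wz":0},
  ],
)

```text
time_s: 20.38
tcp_pos: [0.5074, 0.2076, 0.2545]
eef_rot: [-40.0, 89.4, 52.5]
contact_force: [-0.4, 0.6, -4.8]
gripper_width: 0.0527
```

```bash
python3 - <<'E'
from jar import *
go(.506,.207,.278)
E
```

```text
t 20.3833 tcp [0.5074 0.2076 0.2545] yaw -177.51451662051193 F [-0.3792  0.5948 -4.7746] w 0.05273682590600998
err world mm [-1.4326 -0.5868 23.4879]  shift units [-1.1751  0.0643 -0.016 ]  turn units [0.0409 0.1083 0.0906]
```

Request:
arm_command(
  plan=[
    {"dx":-0.2,"dy":0.03,"dz":0,"wx":0,"wy":0.05,"wz":0.05},
    {"dx":-0.3,"dy":0,"dz":0,"wx":0,"wy":0.03,"wz":0.03},
    {"dx":-0.3,"dy":0,"dz":0,"wx":0,"wy":0,"wz":0},
    {"dx":-0.2,"dy":0,"dz":0,"wx":0,"wy":0,"wz":0},
    {"dx":-0.1,"dy":0,"dz":0,"wx":0,"wy":0,"wz":0},
    {"dx":0,"dy":0,"dz":0,"wx":0,"wy":0,"wz":0},
    {"dx":0,"dy":0,"dz":0,"wx":0,"wy":0,"wz":0},
    {"dx":0,"dy":0,"dz":0,"wx":0,"wy":0,"wz":0},
    {"dx":0,"dy":0,"dz":0,"wx":0,"wy":0,"wz":0},
  ],
)

```text
time_s: 21.13
tcp_pos: [0.5059, 0.2071, 0.2767]
eef_rot: [96.6, 89.8, -171.0]
contact_force: [-0.3, 0.2, -3.8]
gripper_width: 0.0526
```

```bash
python3 - <<'E'
from jar import *
go(.506,.207,.278); jar('e'); meas('scene'); go(.506,.207,.278); print(r.get_state()['qd'])
E
```

```text
t 21.1333 tcp [0.5059 0.2071 0.2767] yaw -177.5259653095989 F [-0.3212  0.16   -3.7989] w 0.05257553455461823
err world mm [ 0.1095 -0.1093  1.3197]  shift units [-0.066  -0.005  -0.0057]  turn units [ 0.038  -0.0047 -0.0404]
scene 0.8 [351.7, 73.7, 20.6, 49.7] 796 [0.4896 0.1778 0.2041]
  axis at zm [0.5037 0.2068] 0.2507968832780255 tilt [0.0201 0.0014] foot xy [0.5027 0.2068]
top 0.74 [167.6, 195.9, 43.1, 41.5] 423 [0.4786 0.1807 0.2093]
  axis at zm [0.5046 0.2083] 0.24993337559026946 tilt [ 0.0126 -0.0009] foot xy [0.504  0.2083]
scene plate 338 [0.5064 0.2034 0.0659] [0.5046 0.2049 0.0648] (array([0.5039, 0.2055]), 36.596580505371094)
scene stamper ((490.84881591796875, 202.66397094726562), (160.19615173339844, 132.92218017578125), 10.801915168762207)
scene crate ((479.6261901855469, -204.42330932617188), (101.8510513305664, 351.2210693359375), 2.169440746307373) 0.04304862800389242
t 21.3833 tcp [0.506  0.2071 0.2768] yaw -177.5228822237855 F [-0.2086  0.5521 -4.3379] w 0.05278440072371208
err world mm [ 0.0278 -0.12    1.2387]  shift units [-0.0619 -0.0009 -0.0061]  turn units [ 0.0386 -0.0057 -0.0387]
[ 0.0366  0.0034 -0.0269  0.0423  0.0554  0.0024]
```

View pics/scene_e.png

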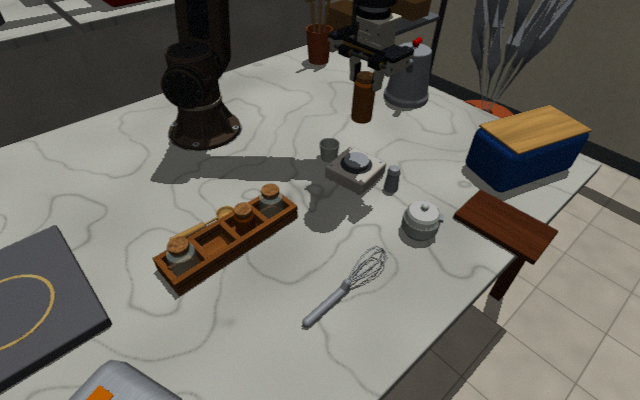

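The jar is held upright at (363,97) above the stamper at (356,163), the plate is back up at 66 mm, and the bystanders are where they were. Handing in.

```bash
python3 -c "
from plant import r
print(r.close_job())"
```

```text
the job is handed in; nothing more can be done
None
```

I took the tall jar from its slot and set it upright on the stamper plate. I pressed the plate to its stop for well over a second, then lifted the jar straight up. The job was handed in at about 21 s, with the gripper still holding the jar over the stamper.

- **Press:** The push levelled off at about 16–20 N, well above the roughly 9 N the spring needs. It peaked at about 35 N on first reaching the stop. The jar's foot was about 2 mm from the plate's centre in the camera fit.
- **Final pose:** The foot is about 0.20 m above the marble and within 3 mm of the plate's centre. The two cameras put the tilt at 0.013 and 0.020 rad. The arm was nearly still, and the plate read 66 mm, so it is up again.
- **Bystanders:** They look unmoved in the last picture. I checked this by eye and did not measure each one.
- **Less certain:** I judged that the plate was fully down from the force and the TCP height (0.1313 m), because the plate's travel is not in the readings. While pressing, the arm felt 7–9 N sideways (13 N at the first touch), but the jar did not visibly shift.

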